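# Uncouple the torch tube and pack it in its case

## Task

Push the blue release collar of the quick coupling in so that the torch tube pops loose, and draw the tube out of the coupling. Lay it flat in the long empty front bay of its grey case, without setting it down on the bench on the way or disturbing the things lying around, then shut the red lid fully.

Things in the scene. Friction and masses are not known exactly. Their poses are not given: they have to be found in the camera images.
- coupling: fixed quick coupling. Origin on the bench below the middle of the plugged-in tube's handle; x is level, from handle into the housing; tube axis 70 mm up. Base plate 210 x 90 x 12 mm (x -55 to 155); grey housing 64 mm wide, x 85 to 145, 108 mm high, brass stub on it to 126; steel cradle under the handle, x -35 to 31, 13 mm wide, top at 60. Straight bore, 24 mm wide
- collar (a joint): blue release collar: 0 = out, 0.009 m = fully pushed towards the housing along the coupling's x. Spring: 4 N to start, about 10 N fully in; springs back. A catch holds the tube, however hard it is pulled, until the collar is about 5 mm in; then a spring pushes the tube out by about 18 mm, where it stays free on the cradle, even once the collar is back
- collar_face (a point): centre of the collar's outer (pushed) face, on the tube axis. The collar is a blue ring of 54 mm outside diameter, 10 mm thick, round the 12 mm tube stem; its hole is 27 mm wide. Between it and the handle the bare stem is 36 mm long while the tube is plugged in
- tube: rigid torch tube, 180 mm, about 0.16 kg: dark red square handle (60 mm long, 20 x 20), brass stem 12 mm thick on its +x side with a 20 mm flange near the end, short brass nozzle (14 mm) on the -x side. Origin mid-handle; x to the plug end; balance point at x = 18 mm. Plugged in, its x is the coupling's x and 50 mm are in the housing; it is clear of the collar once 69 mm out
- tube_plug (a point): the tip of the plug end, on the tube's axis, 135 mm from its origin
- tube_nozzle (a point): the tip of the nozzle, on the tube's axis, 45 mm from its origin on the other side
- case: grey case fixed on the bench, 150 (x) by 235 (y) mm outside, 50 high, walls and floor 5 thick. Origin: centre of its underside. A black divider (4 mm thick at x = +15, top 35 mm above the bench) runs along y: the front bay (x -70 to +13, y -112 to +112) is empty, for the tube, either way round; the back bay holds two spare parts
- lid (a joint): the red lid's hinge angle: 0 = shut, 1.57 = standing upright, starts 1.6 to 1.8 (leaning back, away from the robot side). Stiff hinge, stays where it is left; about 0.17 N m to move it; its free edge then stands about 200 mm above the bench
- lid_hinge (a point): middle of the lid's hinge line, on the case's rim at its x = +75 mm, 50 mm above the bench; the line runs along the case's y
- lid_handle (a point): tip of the black knob on the lid's outer face (the top when shut), 120 mm from the hinge and 41 mm off the lid's inner face. The lid is 150 x 235 mm, 6 mm thick; open, its outer face looks away from the robot side
- spare_nozzle: loose brass block 26 x 50 x 18 mm in the back bay of the case, origin at the centre of its underside
- spare_block: loose steel block 30 x 60 x 20 mm in the back bay of the case, origin at the centre of its underside
- dropper: white dropper bottle, 32 mm diameter, 100 mm high, standing between coupling and case; leave it alone
- screwdriver: red screwdriver, about 200 mm long, lying between coupling and case; leave it alone
- jar: green glass jar, 84 mm diameter, 90 mm high, at the back; leave it alone
- wrench: steel wrench lying at the left; leave it alone
- tray: low steel tray 170 x 110 x 35 mm at the right; leave it alone
Not all that is in view belongs to the job. What is shaped like the tube but green is not meant.

How it is judged:
By the outcome, as a careful person would: the job done as asked, in the order asked, and still so for the second after the job is handed in, with the robot touching nothing.
It also fails if it takes over 72 s, if anything falls off the work surface, if the arm or the gripper's body presses on something with over 40 N, if the wrist force passes 120 N, or if a joint passes its speed limit or range.

## Robot

A 6-joint arm with a two-finger parallel gripper is mounted at the origin on the work surface. World frame = base frame: x ahead of the robot, y to its left, z up, the work surface at z = 0. Lengths are in m, angles in rad, forces in N, time in s.
With the tool pointing down it reaches from about 0.3 to 0.95 m from the base axis. Payload 3.1 kg.
Tool frame: the origin (TCP) lies on the centre line of the jaws, within the pads' length; the fingertips stand arm.nose_length ahead of it and the grasp point (between the pads) lies 8 mm behind it (arm.nose_length is the distance from the TCP to the fingertips, in m); z points along the fingers, y is the line along which they close (so a half turn about z gives the same grasp; the last joint's range is limited). The gripper opens to 85 mm and grips with 20 to 120 N. Pads are 22 mm wide; open, the fingers measure 114 mm over their backs; the gripper's body (76 mm by 85 mm) begins 54 mm behind the grasp point. The pads swing forward as they close: fully open they stand 13 mm farther back than shut.
Start: joints at [1.132, 0.308, 1.634, -0, 1.2, -0.07], TCP at [0.225, 0.583, 0.216] pointing down, gripper open.
Joint ranges: [-3.06, 3.06], [-0.79, 1.96], [0.05, 2.63], [-1.19, 4.34], [0.05, 2.64], [-2.94, 2.94]. Speed limits (rad/s): [2.79, 2.79, 3.14, 3.14, 3.14, 3.14].

## Interface

Orientations are given as a rotation vector (axis times angle).
In Python, from rig import arm, viewer, spotter gives the robot as it stands.
- The arm moves only by the tool apply_moves, never from a script. Its argument "motion" is a list of rows, each an object of numbers: "jaw": the closure, from 0 (fully open) to 1 (shut); "dx", "dy", "dz": the shift along the world's x, y, z in m; "turn": the turn about the world's z in rad. In form: [{"jaw": .., "dx": .., "dy": .., "dz": .., "turn": ..}, ...]. A call has 1 to 12 rows; each row is the pose to reach, as a shift and turn from the pose commanded when the call began; what a row does not reach only later rows make up. A row lasts 1/10 s, in which the tool goes at most 50 mm and 8.59 degrees, less where a joint would pass 70% of its speed; a pose out of reach is approached as far as the arm can. A call with a gripper value outside its range is refused whole. The fingers move at their own pace and stop on an object; the grip force is fixed at half the most. Time passes only in rows, so rows that repeat a pose let the fingers close. It gives the time, the measured TCP pose, the force, the opening and the grip force at its end, in the units of the state.
- arm.get_state(): the state, without advancing time (a new reading comes with each control period).
- viewer.camera(name): name is "side" or "top"; returns a dict with "pixels" (420x560x3 uint8, blue, green, red), "mtx" (3x3 intrinsics, pixels), "k1" (the pictures are not rectified: a ray, as slopes to the right and down, at radius r is drawn at 1 + k1 r^2 times it, then the intrinsics apply), "origin" and "attitude" of the camera in the world. Camera axes: x right, y down, z forward; pixel columns grow to the right and rows downward; lengths in m; the calibration is good to about 2 mm. A picture is of the moment at which its call begins. There is no depth.
- arm.job_done(): hands the job in; it is judged then, once.
Trained networks look in a picture, given as the dict that the camera call returned (one of the last four; its "shot" number tells which), for a name from the list of things; names that differ only in an ending like _2 or _b are one class to them, and where a whole thing is asked for, a point or a joint stands for the part that bears it (a point fixed in the world has none). Each returns a list of dicts, best first, with "conf" (0 to 1); they miss things now and then, are a little off and sometimes report something else, mostly with a low value. They report only what shows in the picture. A call takes as long as a camera call. They do not tell look-alikes from the thing itself.
- spotter.search_frame(thing, picture): "location" ([column, row] in pixels, amid what is visible of it).
- spotter.silhouettes(thing, picture): "region" (420x560 bool, what is visible of it) and "location" ([column, row] in pixels, amid what is visible of it).
- spotter.place_of(thing, picture): "location" ([column, row] in pixels: a listed point, or the origin of a listed thing).
The state is a dict: "time": time; "q": joint angles; "dq": joint speeds; "effort": joint torques, N m; "position": TCP position; "tcp_rot": TCP orientation; "contact_force": force on the tool from outside, world axes, zero at the start; "wrist_torque": the same for the moment, N m; "grip_width": finger opening in m; "grasp_force": force on a finger pad.
Only numpy, scipy, OpenCV 4.12 (cv2) and the standard library are available. Lean on these libraries where they do the work, as an engineer would, in place of code of your own. Each camera call takes 0.05 s, during which the arm holds its last target. There are 200 camera calls.

## Working session

There is one attempt and no reset: what is moved stays moved. The work goes in short steps, Python scripts to look and compute and a tool call to move; the robot and the scene stay as the last step left them, time stands still between calls to the robot, and variables do not carry over. Pictures are saved under pics/ and viewed, at most 10 in all, crops included, and the job is handed in when it is done.

Besides the shell and the picture viewer there is one more tool, called after "Request:" as name([rows], argument=value, ...), one row to a line, values as JSON. apply_moves: Moves the arm, as the interface text tells. Its arguments: {"type":"object","properties":{"motion":{"type":"array"}},"required":["motion"]}

```bash
mkdir -p pics; ls; cat > h.py <<'E'
import numpy as np, cv2
from rig import arm, viewer, spotter
def cam(n): return viewer.camera(n)
def und(p,c):
    u=(np.array(p,float)-[c['mtx'][0][2],c['mtx'][1][2]])/[c['mtx'][0][0],c['mtx'][1][1]]
    r=np.linalg.norm(u); s=r
    for _ in range(30): s=r/(1+c['k1']*s*s)
    return u*(s/r if r>0 else 1)
def R(a):
    a=np.array(a,float)
    return a if a.shape==(3,3) else cv2.Rodrigues(a.reshape(3,1))[0]
def ray(p,c):
    d=R(c['attitude'])@np.append(und(p,c),1); return np.array(c['origin'],float),d/np.linalg.norm(d)
def atz(p,c,z):
    o,d=ray(p,c); return o+d*(z-o[2])/d[2]
def tri(p1,c1,p2,c2):
    o1,d1=ray(p1,c1);o2,d2=ray(p2,c2)
    s=np.linalg.lstsq(np.c_[d1,-d2],o2-o1,rcond=None)[0]
    a,b=o1+s[0]*d1,o2+s[1]*d2
    return (a+b)/2,np.linalg.norm(a-b)
def proj(P,c):
    q=R(c['attitude']).T@(np.array(P,float)-np.array(c['origin']));u=q[:2]/q[2]
    u=u*(1+c['k1']*(u@u)); return np.array([c['mtx'][0][0]*u[0]+c['mtx'][0][2],c['mtx'][1][1]*u[1]+c['mtx'][1][2]])
E
python3 - <<'E'
from h import *
np.set_printoptions(precision=4,suppress=True)
t,s=cam('top'),cam('side')
for n,c in(('top',t),('side',s)):
    cv2.imwrite(f'pics/{n}0.png',c['pixels']); print(n,c['origin'],c['attitude'],c['mtx'],c['k1'])
for th in ['coupling','collar_face','tube','tube_plug','tube_nozzle','case','lid_hinge','lid_handle','dropper','screwdriver','spare_nozzle','spare_block','jar','wrench','tray']:
    a=spotter.place_of(th,t);b=spotter.place_of(th,s)
    print(th,[(np.round(x['location']),round(x['conf'],2)) for x in a],[(np.round(x['location']),round(x['conf'],2)) for x in b])
    if a and b: print('   ',*tri(a[0]['location'],t,b[0]['location'],s))
print(arm.get_state(),arm.nose_length)
E
```

```text
pics
top [ 0.411  -0.0151  1.3814] [-2.1587  2.2008 -0.0825] [[534.5133   0.     281.976 ]
 [  0.     534.5133 210.3653]
 [  0.       0.       1.    ]] -0.08686441951202512
side [0.1145 1.0771 0.8334] [-0.4431  2.5856 -1.4106] [[449.84     0.     277.5495]
 [  0.     449.84   203.6188]
 [  0.       0.       1.    ]] 0.016613474795043992
coupling [(array([356., 199.]), 0.7)] [(array([287., 198.]), 0.65)]
    [ 0.5411 -0.2086 -0.0125] 0.013746538460999552
collar_face [(array([354., 173.]), 0.47)] [(array([267., 174.]), 0.43), (array([198., 214.]), 0.3)]
    [ 0.6022 -0.1907  0.0825] 0.0001298764830650583
tube [(array([357., 201.]), 0.79)] []
tube_plug [(array([218., 266.]), 0.82), (array([454., 213.]), 0.64)] []
tube_nozzle [(array([362., 216.]), 0.68), (array([180., 328.]), 0.61), (array([192., 175.]), 0.18)] []
case [(array([203., 203.]), 0.75), (array([357., 197.]), 0.52)] [(array([237., 266.]), 0.88)]
    [ 0.5462  0.1956 -0.0046] 0.006235865437223823
lid_hinge [(array([190., 176.]), 0.89)] [(array([212., 251.]), 0.74)]
    [0.6099 0.2184 0.0488] 0.005311144513014984
lid_handle [(a
[... 777 characters left out ...]
 215.]), 0.8)]
    [0.7666 0.0152 0.0039] 0.017043711493602762
wrench [(array([107., 205.]), 0.92)] [(array([192., 327.]), 0.7)]
    [0.5481 0.4466 0.0098] 0.01206936360976021
tray [(array([454., 214.]), 0.9)] []
{'time': 1.6, 'q': array([ 1.1323,  0.3081,  1.6338,  0.    ,  1.1997, -0.0697]), 'dq': array([ 0.0007,  0.0004,  0.0001,  0.001 , -0.    , -0.    ]), 'effort': array([  0.0001, -41.5281, -27.707 ,  -0.0001,   0.001 ,   0.    ]), 'position': array([0.2253, 0.583 , 0.2157]), 'tcp_rot': array([-0.5761, -3.0883, -0.    ]), 'contact_force': array([-0.7514, -0.9529,  0.6877]), 'wrist_torque': array([-0.0152, -0.0417, -0.0547]), 'grasp_force': 0.0, 'grip_width': 0.08588517793813708} 0.011
```

View pictures.

View pics/top0.png

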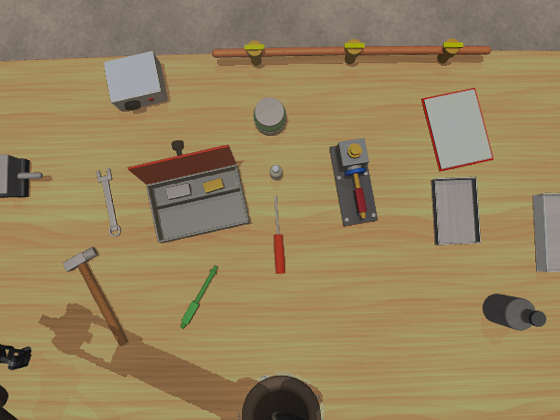

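View pics/side0.png

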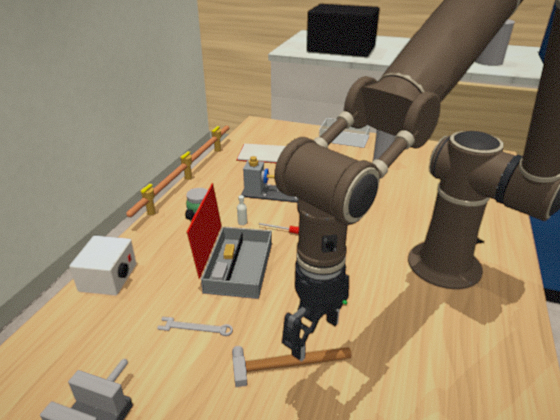

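```bash
python3 - <<'E'
from h import *
c=cv2.imread('pics/top0.png')
a=cv2.resize(c[125:250,120:260],None,fx=4,fy=4,interpolation=cv2.INTER_CUBIC)
b=cv2.resize(c[130:235,322:387],None,fx=4,fy=4,interpolation=cv2.INTER_CUBIC)
o=np.zeros((500,820,3),np.uint8);o[:a.shape[0],:560]=a;o[:b.shape[0],560:]=b
cv2.imwrite('pics/crop0.png',o[:, :800])
hsv=cv2.cvtColor(c,cv2.COLOR_BGR2HSV)
for n,lo,hi in(('blue',(105,120,50),(130,255,255)),('red',(165,110,40),(180,255,255)),('red0',(0,170,30),(5,255,255))):
    m=cv2.inRange(hsv,lo,hi);m[:, :330]=0;m[:, 385:]=0;m[:140]=0;m[235:]=0
    p=cv2.findNonZero(m)
    if p is not None and len(p)>4: print(n,len(p),p.reshape(-1,2).mean(0),cv2.minAreaRect(p))
E
```

```text
blue 98 [354.58163265 171.1122449 ] ((355.0705871582031, 171.31764221191406), (5.857122898101807, 20.825326919555664), 77.47119140625)
red 186 [360.30107527 199.63978495] ((360.11541748046875, 199.57691955566406), (22.749473571777344, 8.236878395080566), 78.69007110595703)
red0 8 [359.5  202.25] ((359.1097717285156, 200.25399780273438), (23.769733428955078, 5.973985195159912), 75.3791275024414)
```

View pics/crop0.png

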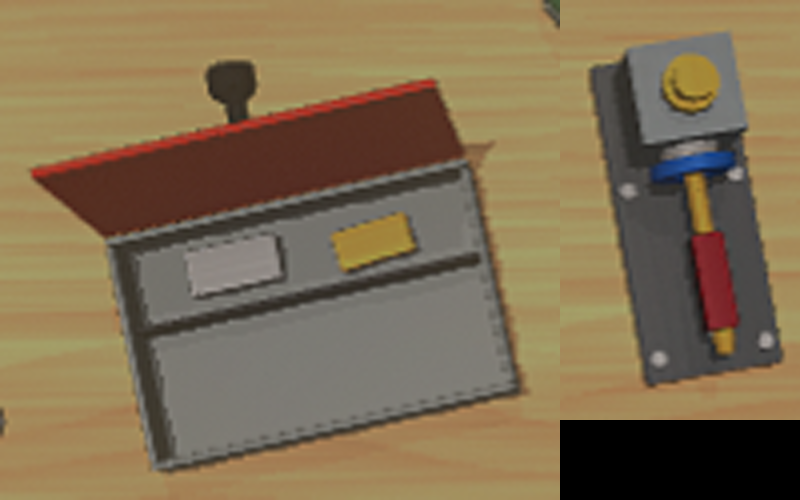

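```bash
python3 - <<'E'
from h import *
from scipy.optimize import least_squares
np.set_printoptions(precision=4,suppress=True)
t=cam('top')
ca=lambda p:(np.array(p)+.5)/4-.5+[120,125]
co=lambda p:(np.array(p)-[560,0]+.5)/4-.5+[322,130]
def fit(M,P,x0):
    def pts(v):
        k,s=np.cos(v[2]),np.sin(v[2]);return [np.array([v[0]+k*m[0]-s*m[1],v[1]+s*m[0]+k*m[1],m[2]]) for m in M]
    f=lambda v:np.concatenate([proj(q,t)-p for q,p in zip(pts(v),P)])
    r=least_squares(f,x0);print(r.x,np.degrees(r.x[2]),'res',r.fun.reshape(-1,2).round(1).tolist());return r.x
v=fit([(-.075,.1175,.05),(-.075,-.1175,.05),(.075,-.1175,.05),(.075,.1175,.05)],[ca(p) for p in[(155,468),(520,390),(467,162),(108,238)]],[.55,.2,.2])
k=np.array([np.cos(v[2]),np.sin(v[2])]);l=np.array([-k[1],k[0]])
def lid(a):
    e=[]
    for y,p in((.1175,(32,173)),(-.1175,(435,82))):
        x=.075-.15*np.cos(a[0]);q=v[:2]+k*x+l*y;e+=list(proj([*q,.05+.15*np.sin(a[0])],t)-ca(p))
    return np.array(e)
r=least_squares(lid,[1.7]);print('lid',r.x,r.fun)
M=[(-.055,.045,.012),(-.055,-.045,.012),(.155,.045,.012),(-.03,.01,.08),(-.03,-.01,.08),(.03,-.01,.08),(.03,.01,.08),(.085,.032,.108),(.085,-.032,.108),(.145,-.032,.108),(.145,.032,.108)]
P=[co(p) for p in[(648,385),(783,358),(592,67),(707,333),(738,328),(727,231),(693,236),(642,143),(746,130),(731,33),(622,47)]]
w=fit(M,P,[.48,-.2,.1])
W=lambda v,x,y:[v[0]+np.cos(v[2])*x-np.sin(v[2])*y,v[1]+np.sin(v[2])*x+np.cos(v[2])*y]
for x in(0,48,64,66,-18):print(x,W(w,x/1e3,0))
print('baycentre',W(v,-.0285,0))
np.save('pose.npy',[v,w])
E
```

```text
[0.5383 0.1991 0.1953] 11.191890987344488 res [[-0.5, 0.6], [-0.1, 0.2], [0.8, -0.9], [-0.2, -0.0]]
lid [1.6984] [ 0.3614 -0.3539  1.324   0.0312]
[ 0.5362 -0.2048  0.1502] 8.603257504281512 res [[-0.4, 0.3], [0.2, 1.1], [-0.7, 0.2], [0.2, -0.5], [0.5, -0.7], [-1.2, -0.4], [-0.7, -0.3], [0.5, 0.7], [0.6, -0.4], [-0.2, -0.3], [1.1, 0.5]]
0 [np.float64(0.5362399930455046), np.float64(-0.20478855276665384)]
48 [np.float64(0.583699891177043), np.float64(-0.1976081579763932)]
64 [np.float64(0.5995198572208891), np.float64(-0.19521469304630634)]
66 [np.float64(0.6014973529763699), np.float64(-0.19491550993004547)]
-18 [np.float64(0.5184425312461778), np.float64(-0.20748120081300156)]
baycentre [np.float64(0.510308120514072), np.float64(0.19359161696163404)]
```

Request:
apply_moves([
  {"jaw":0.7,"dx":0.18,"dy":-0.39,"dz":0.06,"turn":0.519},
  {"jaw":0.7,"dx":0.18,"dy":-0.39,"dz":0.06,"turn":0.519},
  {"jaw":0.7,"dx":0.18,"dy":-0.39,"dz":0.06,"turn":0.519},
  {"jaw":0.7,"dx":0.18,"dy":-0.39,"dz":0.06,"turn":0.519},
  {"jaw":0.7,"dx":0.359,"dy":-0.781,"dz":0.06,"turn":0.519},
  {"jaw":0.7,"dx":0.359,"dy":-0.781,"dz":0.06,"turn":0.519},
  {"jaw":0.7,"dx":0.359,"dy":-0.781,"dz":0.06,"turn":0.519},
  {"jaw":0.7,"dx":0.359,"dy":-0.781,"dz":0.06,"turn":0.519},
  {"jaw":0.7,"dx":0.359,"dy":-0.781,"dz":0.06,"turn":0.519},
  {"jaw":0.7,"dx":0.359,"dy":-0.781,"dz":0.06,"turn":0.519},
  {"jaw":0.7,"dx":0.359,"dy":-0.781,"dz":0.06,"turn":0.519},
  {"jaw":0.7,"dx":0.359,"dy":-0.781,"dz":0.06,"turn":0.519},
])

```text
time: 2.85
position: [0.4748, 0.04, 0.2633]
tcp_rot: [-0.235, 3.131, 0.0]
contact_force: [0.6, 1.1, -0.2]
grip_width: 0.026
grasp_force: 0.0
```

Request:
apply_moves([
  {"jaw":0.7,"dx":0,"dy":0,"dz":0,"turn":0},
  {"jaw":0.7,"dx":0,"dy":0,"dz":0,"turn":0},
  {"jaw":0.7,"dx":0,"dy":0,"dz":0,"turn":0},
])

```text
time: 3.15
position: [0.4736, 0.0428, 0.2624]
tcp_rot: [0.236, -3.132, -0.001]
contact_force: [-0.3, -0.6, -0.0]
grip_width: 0.0257
grasp_force: 0.0
```

Request:
apply_moves([
  {"jaw":0.7,"dx":0.11,"dy":-0.24,"dz":0,"turn":0},
  {"jaw":0.7,"dx":0.11,"dy":-0.24,"dz":0,"turn":0},
  {"jaw":0.7,"dx":0.11,"dy":-0.24,"dz":0,"turn":0},
  {"jaw":0.7,"dx":0.11,"dy":-0.24,"dz":0,"turn":0},
  {"jaw":0.7,"dx":0.11,"dy":-0.24,"dz":0,"turn":0},
  {"jaw":0.7,"dx":0.11,"dy":-0.24,"dz":0,"turn":0},
  {"jaw":0.7,"dx":0.11,"dy":-0.24,"dz":-0.05,"turn":0},
  {"jaw":0.7,"dx":0.11,"dy":-0.24,"dz":-0.09,"turn":0},
  {"jaw":0.7,"dx":0.11,"dy":-0.24,"dz":-0.12,"turn":0},
  {"jaw":0.7,"dx":0.11,"dy":-0.24,"dz":-0.14,"turn":0},
  {"jaw":0.7,"dx":0.11,"dy":-0.24,"dz":-0.15,"turn":0},
  {"jaw":0.7,"dx":0.11,"dy":-0.24,"dz":-0.15,"turn":0},
])

```text
time: 4.35
position: [0.5831, -0.1956, 0.1111]
tcp_rot: [0.239, -3.129, -0.003]
contact_force: [0.4, -0.7, 0.2]
grip_width: 0.0262
grasp_force: 0.0
```

```bash
cat > look.py <<'E'
import sys
from h import *
n,pt,ps,h=sys.argv[1],eval(sys.argv[2]),eval(sys.argv[3]),int(sys.argv[4])
o=[]
for c,p in((cam('top'),pt),(cam('side'),ps)):
    q=proj(p,c).round().astype(int);x=np.clip(q[0]-h,0,560-2*h);y=np.clip(q[1]-h,0,420-2*h)
    print('crop origin',x,y,'scale',400/(2*h));o.append(cv2.resize(c['pixels'][y:y+2*h,x:x+2*h],(400,400),interpolation=cv2.INTER_CUBIC))
cv2.imwrite(f'pics/{n}.png',np.hstack(o))
E
python3 look.py a1 '[.56,-.2,.08]' '[.56,-.2,.08]' 50
```

```text
crop origin 308 140 scale 4.0
crop origin 229 125 scale 4.0
```

View pics/a1.png

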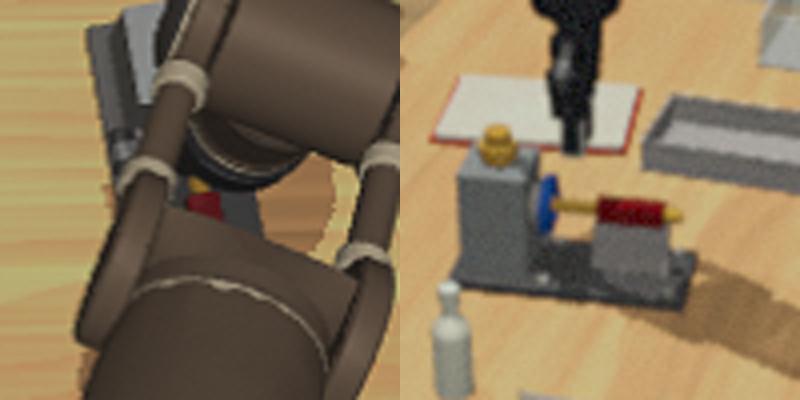

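Request:
apply_moves([
  {"jaw":0.7,"dx":0.001,"dy":-0.002,"dz":-0.02,"turn":0},
  {"jaw":0.7,"dx":0.001,"dy":-0.002,"dz":-0.03,"turn":0},
  {"jaw":0.7,"dx":0.001,"dy":-0.002,"dz":-0.038,"turn":0},
  {"jaw":0.7,"dx":0.001,"dy":-0.002,"dz":-0.038,"turn":0},
  {"jaw":0.7,"dx":0.005,"dy":-0.0014,"dz":-0.038,"turn":0},
  {"jaw":0.7,"dx":0.008,"dy":-0.001,"dz":-0.038,"turn":0},
  {"jaw":0.7,"dx":0.011,"dy":-0.0005,"dz":-0.038,"turn":0},
  {"jaw":0.7,"dx":0.011,"dy":-0.0005,"dz":-0.038,"turn":0},
])

```text
time: 5.25
position: [0.5949, -0.1988, 0.075]
tcp_rot: [0.237, -3.131, 0.001]
contact_force: [-3.4, -0.2, 1.1]
grip_width: 0.0255
grasp_force: 1.4
```

Request:
apply_moves([
  {"jaw":0.7,"dx":0.002,"dy":0.0003,"dz":0,"turn":0},
  {"jaw":0.7,"dx":0.004,"dy":0.0006,"dz":0,"turn":0},
  {"jaw":0.7,"dx":0.006,"dy":0.0009,"dz":0,"turn":0},
  {"jaw":0.7,"dx":0.006,"dy":0.0009,"dz":0,"turn":0},
])

```text
time: 5.65
position: [0.5991, -0.1979, 0.0746]
tcp_rot: [0.236, -3.128, -0.001]
contact_force: [-5.7, -1.7, 4.0]
grip_width: 0.0256
grasp_force: 3.3
```

Request:
apply_moves([
  {"jaw":0.7,"dx":0.002,"dy":0.0003,"dz":0,"turn":0},
  {"jaw":0.7,"dx":0.004,"dy":0.0006,"dz":0,"turn":0},
  {"jaw":0.7,"dx":0.006,"dy":0.0009,"dz":0,"turn":0},
  {"jaw":0.7,"dx":0.006,"dy":0.0009,"dz":0,"turn":0},
])

```text
time: 6.05
position: [0.6038, -0.1971, 0.0745]
tcp_rot: [0.237, -3.125, -0.001]
contact_force: [-8.9, -2.4, 6.3]
grip_width: 0.0258
grasp_force: 4.7
```

```bash
python3 look.py a2 '[.56,-.2,.08]' '[.56,-.2,.08]' 50
```

```text
crop origin 308 140 scale 4.0
crop origin 229 125 scale 4.0
```

View pics/a2.png

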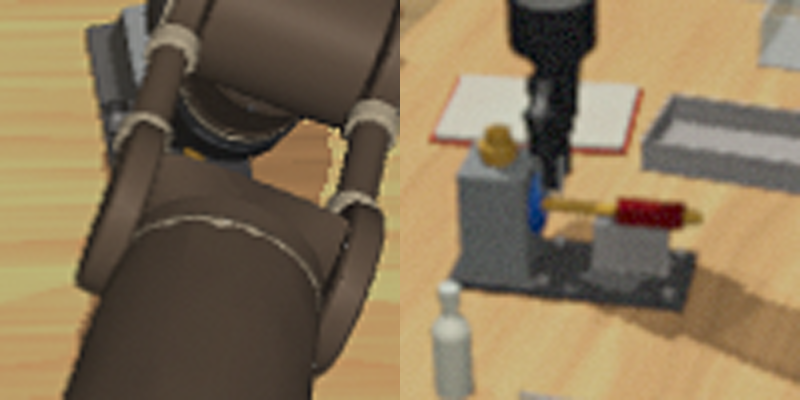

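Request:
apply_moves([
  {"jaw":0.7,"dx":-0.01,"dy":-0.0015,"dz":0,"turn":0},
  {"jaw":0.7,"dx":-0.018,"dy":-0.0025,"dz":0,"turn":0},
  {"jaw":0.4,"dx":-0.018,"dy":-0.0025,"dz":0,"turn":0},
  {"jaw":0.4,"dx":-0.018,"dy":-0.0025,"dz":0,"turn":0},
  {"jaw":0.4,"dx":-0.018,"dy":-0.0025,"dz":0,"turn":0},
  {"jaw":0.4,"dx":-0.04,"dy":-0.005,"dz":0,"turn":0},
  {"jaw":0.4,"dx":-0.06,"dy":-0.008,"dz":0,"turn":0},
  {"jaw":0.4,"dx":-0.071,"dy":-0.009,"dz":0,"turn":0},
  {"jaw":0.4,"dx":-0.071,"dy":-0.009,"dz":0,"turn":0},
  {"jaw":0.4,"dx":-0.071,"dy":-0.009,"dz":0,"turn":0},
])

```text
time: 7.15
position: [0.5372, -0.2059, 0.0751]
tcp_rot: [-0.235, 3.131, -0.001]
contact_force: [0.5, 0.7, -0.1]
grip_width: 0.0513
grasp_force: 0.0
```

Request:
apply_moves([
  {"jaw":0.4,"dx":-0.003,"dy":0.0,"dz":0,"turn":0},
  {"jaw":1,"dx":-0.003,"dy":0.0,"dz":0,"turn":0},
  {"jaw":1,"dx":-0.003,"dy":0.0,"dz":0,"turn":0},
  {"jaw":1,"dx":-0.003,"dy":0.0,"dz":0,"turn":0},
  {"jaw":1,"dx":-0.003,"dy":0.0,"dz":0,"turn":0},
  {"jaw":1,"dx":-0.003,"dy":0.0,"dz":0,"turn":0},
  {"jaw":1,"dx":-0.003,"dy":0.0,"dz":0,"turn":0},
])

```text
time: 7.85
position: [0.5332, -0.2057, 0.0747]
tcp_rot: [-0.236, 3.133, -0.0]
contact_force: [-0.6, -0.3, 0.1]
grip_width: -0.0
grasp_force: 0.0
```

```bash
python3 look.py a3 '[.56,-.2,.08]' '[.54,-.2,.08]' 40; python3 -c "
from rig import arm;print(arm.get_state(),arm.nose_length)"
```

```text
crop origin 318 150 scale 5.0
crop origin 245 136 scale 5.0
{'time': 7.95, 'q': array([-4.44399647e-01,  3.79989539e-01,  1.85746930e+00, -8.91067665e-07,
        9.04116397e-01, -2.16540820e+00]), 'dq': array([ 0.00089093, -0.00065174, -0.00082525, -0.00042742,  0.00109032,
       -0.00042179]), 'effort': array([ 6.98868855e-03, -3.95931745e+01, -2.27043271e+01,  2.16616222e-04,
        4.83331758e-05,  2.97356780e-05]), 'position': array([ 0.53320054, -0.20571273,  0.07469894]), 'tcp_rot': array([-2.35730805e-01,  3.13272127e+00, -1.45365686e-05]), 'contact_force': array([ 1.09606604, -0.2653659 ,  1.0917389 ]), 'wrist_torque': array([-0.05430627, -0.00295484,  0.01722371]), 'grasp_force': 0.0, 'grip_width': -0.00021011134089248234} 0.011
```

View pics/a3.png

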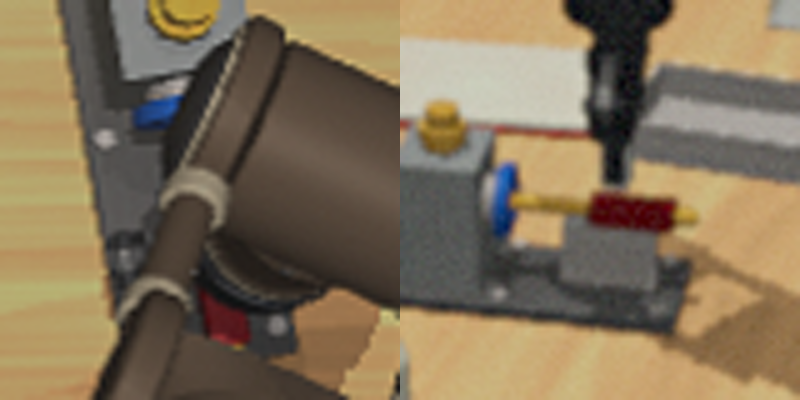

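```bash
python3 - <<'E'
from h import *
np.set_printoptions(precision=4,suppress=True)
s=cam('side')
for p,T in(((217/5+245,183/5+136),(.5332,-.2057)),((175/4+229,152/4+125),(.5831,-.1956))):
    for z in(.06,.07,.08,.09,.1,.11):print(p,z,proj([*T,z],s))
w=np.load('pose.npy')[1];k,l=np.array([np.cos(w[2]),np.sin(w[2])]),np.array([-np.sin(w[2]),np.cos(w[2])])
hx=lambda x,y,z:proj([*(w[:2]+k*x+l*y),z],s)
print('handle expect near face top corners',hx(-.048,.01,.08),hx(.012,.01,.08),hx(.012,.01,.06),'seen',245+190/5,245+277/5,136+190/5,136+230/5)
print(np.array([.5332,-.2057])-w[:2],(np.array([.5332,-.2057])-w[:2])@l)
E
```

```text
(288.4, 172.6) 0.06 [287.3455 180.5484]
(288.4, 172.6) 0.07 [287.377 178.023]
(288.4, 172.6) 0.08 [287.4088 175.4797]
(288.4, 172.6) 0.09 [287.4407 172.9184]
(288.4, 172.6) 0.1 [287.4729 170.3389]
(288.4, 172.6) 0.11 [287.5054 167.741 ]
(272.75, 163.0) 0.06 [272.7608 179.5377]
(272.75, 163.0) 0.07 [272.7413 177.0185]
(272.75, 163.0) 0.08 [272.7215 174.4815]
(272.75, 163.0) 0.09 [272.7017 171.9267]
(272.75, 163.0) 0.1 [272.6817 169.3538]
(272.75, 163.0) 0.11 [272.6615 166.7626]
handle expect near face top corners [299.9136 178.1646] [282.5157 176.5432] [282.4866 181.6248] seen 283.0 300.4 174.0 182.0
[-0.003  -0.0009] -0.00044643422126065
```

Request:
apply_moves([
  {"jaw":0.4,"dx":0,"dy":0.0,"dz":0,"turn":0},
  {"jaw":0.4,"dx":0,"dy":0.0,"dz":0,"turn":0},
  {"jaw":0.4,"dx":0,"dy":0.0,"dz":0,"turn":0},
  {"jaw":0.4,"dx":0,"dy":0.0,"dz":0,"turn":0},
  {"jaw":0.4,"dx":0,"dy":0.0,"dz":-0.008,"turn":0},
  {"jaw":0.4,"dx":0,"dy":0.0,"dz":-0.016,"turn":0},
  {"jaw":0.4,"dx":0,"dy":0.0,"dz":-0.022,"turn":0},
  {"jaw":0.4,"dx":0,"dy":0.0,"dz":-0.022,"turn":0},
])

```text
time: 8.8
position: [0.5318, -0.2051, 0.0509]
tcp_rot: [0.235, -3.13, -0.003]
contact_force: [-0.0, -0.1, 0.6]
grip_width: 0.051
grasp_force: 0.0
```

```bash
python3 look.py a4 '[.56,-.2,.08]' '[.54,-.2,.08]' 32
```

```text
crop origin 326 158 scale 6.25
crop origin 253 144 scale 6.25
```

View pics/a4.png

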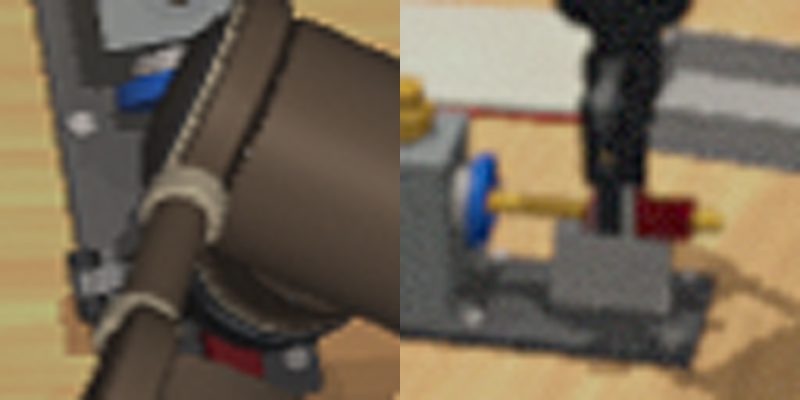

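```bash
python3 - <<'E'
from h import *
np.set_printoptions(precision=4,suppress=True)
s=cam('side')
l=np.array([-.1498,.9887])
for off in (.026,.033,.04):
  for z in(.05,.06,.07,.08):print(off,z,proj([*(np.array([.5318,-.2051])+off*l),z],s))
E
```

```text
0.026 0.05 [286.3487 186.9686]
0.026 0.06 [286.377  184.4381]
0.026 0.07 [286.4055 181.8896]
0.026 0.08 [286.4342 179.3228]
0.033 0.05 [285.994  187.9997]
0.033 0.06 [286.0211 185.4633]
0.033 0.07 [286.0484 182.9087]
0.033 0.08 [286.076  180.3358]
0.04 0.05 [285.6366 189.0386]
0.04 0.06 [285.6625 186.4962]
0.04 0.07 [285.6887 183.9356]
0.04 0.08 [285.715  181.3566]
```

Request:
apply_moves([
  {"jaw":0.4,"dx":0,"dy":0.0,"dz":-0.002,"turn":0},
  {"jaw":1,"dx":0,"dy":0.0,"dz":-0.002,"turn":0},
  {"jaw":1,"dx":0,"dy":0.0,"dz":-0.002,"turn":0},
  {"jaw":1,"dx":0,"dy":0.0,"dz":-0.002,"turn":0},
  {"jaw":1,"dx":0,"dy":0.0,"dz":-0.002,"turn":0},
  {"jaw":1,"dx":0,"dy":0.0,"dz":-0.002,"turn":0},
  {"jaw":1,"dx":0,"dy":0.0,"dz":-0.002,"turn":0},
])

```text
time: 9.65
position: [0.5335, -0.2059, 0.0511]
tcp_rot: [-0.236, 3.132, -0.001]
contact_force: [-0.3, 0.6, 3.6]
grip_width: 0.0186
grasp_force: 60.7
```

Request:
apply_moves([
  {"jaw":1,"dx":0,"dy":0,"dz":0.001,"turn":0},
  {"jaw":1,"dx":-0.01,"dy":-0.0015,"dz":0.001,"turn":0},
  {"jaw":1,"dx":-0.02,"dy":-0.003,"dz":0.001,"turn":0},
  {"jaw":1,"dx":-0.03,"dy":-0.0045,"dz":0.001,"turn":0},
  {"jaw":1,"dx":-0.04,"dy":-0.006,"dz":0.001,"turn":0},
  {"jaw":1,"dx":-0.05,"dy":-0.0075,"dz":0.001,"turn":0},
  {"jaw":1,"dx":-0.06,"dy":-0.009,"dz":0.001,"turn":0},
  {"jaw":1,"dx":-0.07,"dy":-0.0105,"dz":0.001,"turn":0},
  {"jaw":1,"dx":-0.08,"dy":-0.012,"dz":0.001,"turn":0},
  {"jaw":1,"dx":-0.08,"dy":-0.012,"dz":0.001,"turn":0},
])

```text
time: 10.65
position: [0.4514, -0.2175, 0.0514]
tcp_rot: [0.234, -3.131, -0.001]
contact_force: [-0.7, 0.2, -2.0]
grip_width: 0.0182
grasp_force: 60.3
```

Request:
apply_moves([
  {"jaw":1,"dx":-0.01,"dy":0,"dz":0.04,"turn":0},
  {"jaw":1,"dx":-0.02,"dy":0,"dz":0.08,"turn":0},
  {"jaw":1,"dx":-0.02,"dy":0,"dz":0.12,"turn":0},
  {"jaw":1,"dx":-0.02,"dy":0,"dz":0.16,"turn":0},
  {"jaw":1,"dx":-0.02,"dy":0,"dz":0.2,"turn":0},
  {"jaw":1,"dx":-0.02,"dy":0,"dz":0.2,"turn":0},
])

```text
time: 11.25
position: [0.4376, -0.2203, 0.259]
tcp_rot: [-0.235, 3.121, -0.013]
contact_force: [0.3, 0.3, -0.3]
grip_width: 0.0185
grasp_force: 60.3
```

```bash
python3 look.py a5 '[.43,-.2,.26]' '[.45,-.2,.26]' 60;python3 - <<'E'
from h import *
np.set_printoptions(precision=4,suppress=True)
t,s=cam('top'),cam('side')
for th in ['tube','tube_plug','tube_nozzle']:
    for n,c in(('t',t),('s',s)):
        print(th,n,[(x['location'],round(x['conf'],2)) for x in spotter.place_of(th,c)])
E
```

```text
crop origin 312 182 scale 3.3333333333333335
crop origin 253 71 scale 3.3333333333333335
tube t [([384.4, 249.9], 0.69), ([188.7, 312.1], 0.59), ([382.9, 265.2], 0.39)]
tube s [([331.2, 289.9], 0.9), ([320.7, 126.2], 0.72), ([195.2, 329.5], 0.6)]
tube_plug t [([217.5, 267.9], 0.85), ([372.7, 181.8], 0.7)]
tube_plug s [([314.9, 165.6], 0.59), ([300.8, 265.0], 0.58), ([282.4, 128.2], 0.56), ([237.8, 265.4], 0.38)]
tube_nozzle t [([180.9, 327.6], 0.66)]
tube_nozzle s [([349.3, 304.3], 0.97), ([337.4, 127.1], 0.49)]
```

View pics/a5.png

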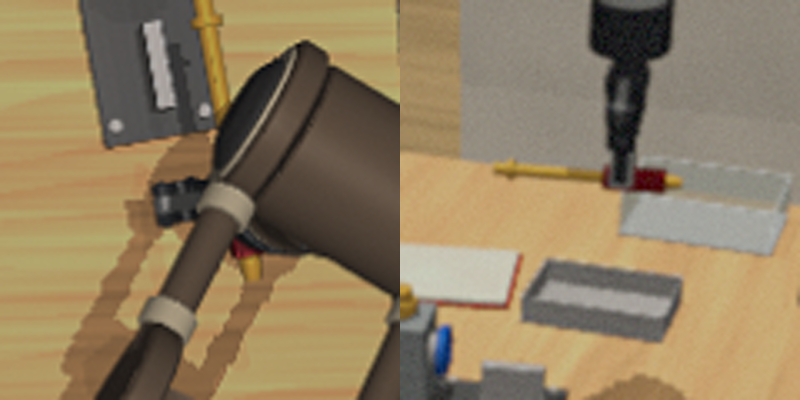

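```bash
python3 - <<'E'
from h import *
np.set_printoptions(precision=4,suppress=True)
t,s=cam('top'),cam('side');st=arm.get_state()
a,e=tri((372.7,181.8),t,(282.4,128.2),s);b,f=tri((387,265.4),t,(337.4,127.1),s)
print('plug',a,e,'noz',b,f,np.linalg.norm(a-b),np.degrees(np.arctan2(*(a-b)[1::-1])))
print(st['position'],st['tcp_rot']);u=(a-b)/np.linalg.norm(a-b);o=b+.045*u
print('origin',o,'tcp along',(st['position']-o)@u)
print('q',st['q'])
E
```

```text
plug [ 0.5555 -0.2082  0.2499] 0.004457336150648969 noz [ 0.3787 -0.2287  0.2701] 0.002104709167538417 0.17908089767712707 6.601377790623157
[ 0.433  -0.2176  0.2511] [ 0.2356 -3.1318 -0.0011]
origin [ 0.4231 -0.2235  0.265 ] tcp along 0.01198783361605973
q [-0.5556 -0.0004  1.9158  0.      1.2273 -2.2765]
```

Request:
apply_moves([
  {"jaw":1,"dx":0.0715,"dy":0.4406,"dz":0.02,"turn":-1.5256},
  {"jaw":1,"dx":0.0715,"dy":0.4406,"dz":0.02,"turn":-1.5256},
  {"jaw":1,"dx":0.0715,"dy":0.4406,"dz":0.02,"turn":-1.5256},
  {"jaw":1,"dx":0.0715,"dy":0.4406,"dz":0.02,"turn":-1.5256},
  {"jaw":1,"dx":0.0715,"dy":0.4406,"dz":0.02,"turn":-1.5256},
  {"jaw":1,"dx":0.0715,"dy":0.4406,"dz":0.02,"turn":-1.5256},
  {"jaw":1,"dx":0.0715,"dy":0.4406,"dz":0.02,"turn":-1.5256},
  {"jaw":1,"dx":0.0715,"dy":0.4406,"dz":0.02,"turn":-1.5256},
  {"jaw":1,"dx":0.0715,"dy":0.4406,"dz":0.02,"turn":-1.5256},
  {"jaw":1,"dx":0.0715,"dy":0.4406,"dz":0.02,"turn":-1.5256},
  {"jaw":1,"dx":0.0715,"dy":0.4406,"dz":0.02,"turn":-1.5256},
  {"jaw":1,"dx":0.0715,"dy":0.4406,"dz":0.02,"turn":-1.5256},
])

```text
time: 13.05
position: [0.5047, 0.2253, 0.2715]
tcp_rot: [-1.994, -2.427, -0.0]
contact_force: [-0.8, -0.2, -0.9]
grip_width: 0.0184
grasp_force: 60.2
```

Request:
apply_moves([
  {"jaw":1,"dx":0,"dy":0,"dz":0,"turn":0},
  {"jaw":1,"dx":0,"dy":0,"dz":0,"turn":0},
])

```text
time: 13.25
position: [0.5046, 0.2228, 0.2714]
tcp_rot: [-1.992, -2.429, 0.001]
contact_force: [0.6, -0.1, -1.3]
grip_width: 0.0183
grasp_force: 60.2
```

```bash
python3 - <<'E'
from h import *
np.set_printoptions(precision=4,suppress=True)
t,s=cam('top'),cam('side');st=arm.get_state()
T=R(st['tcp_rot']);print(st['position'],'ytool deg',np.degrees(np.arctan2(T[1,1],T[0,1])),st['q'],T[:,2])
for th in ['tube_plug','tube_nozzle']:
    for n,c in(('t',t),('s',s)):
        print(th,n,[(x['location'],round(x['conf'],2)) for x in spotter.place_of(th,c)])
u=np.array([np.cos(-1.3755),np.sin(-1.3755),0])
for d in(.12,-.06):
    P=st['position']+[0,0,.019]+d*u;print('expect',P,proj(P,t),proj(P,s))
E
python3 look.py a6 '[.52,.2,.2]' '[.5,.2,.2]' 65
```

```text
[0.5047 0.2225 0.2716] ytool deg 11.20643939304714 [ 0.3362  0.1184  1.7481 -0.      1.2753  0.1406] [-0.0002 -0.0001 -1.    ]
tube_plug t [([225.8, 198.8], 0.8), ([215.4, 265.7], 0.66)]
tube_plug s [([299.9, 266.6], 0.7)]
tube_nozzle t [([181.1, 328.0], 0.64)]
tube_nozzle s [([348.5, 304.8], 0.62), ([238.9, 193.8], 0.51)]
expect [0.5279 0.1047 0.2906] [224.5328 196.4258] [252.7812 160.117 ]
expect [0.493  0.2813 0.2906] [139.356  215.0263] [237.8557 195.8754]
crop origin 121 140 scale 3.076923076923077
crop origin 185 145 scale 3.076923076923077
```

View pics/a6.png

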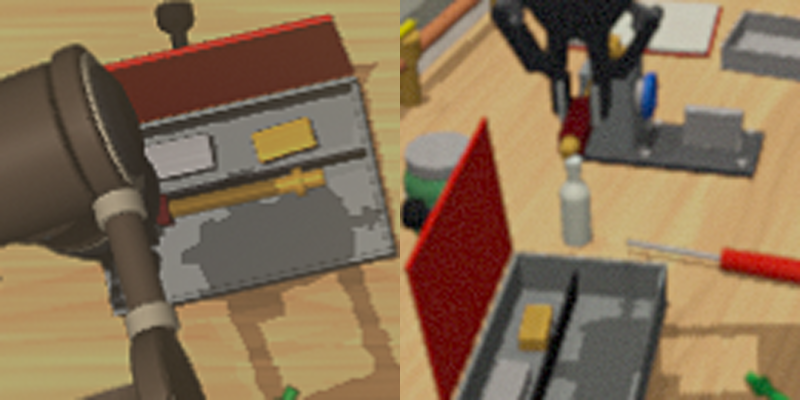

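Request:
apply_moves([
  {"jaw":1,"dx":0,"dy":0,"dz":-0.05,"turn":0},
  {"jaw":1,"dx":0,"dy":0,"dz":-0.1,"turn":0},
  {"jaw":1,"dx":0,"dy":0,"dz":-0.15,"turn":0},
  {"jaw":1,"dx":0,"dy":0,"dz":-0.19,"turn":0},
  {"jaw":1,"dx":0,"dy":0,"dz":-0.22,"turn":0},
  {"jaw":1,"dx":0,"dy":0,"dz":-0.24,"turn":0},
  {"jaw":1,"dx":0,"dy":0,"dz":-0.25,"turn":0},
  {"jaw":1,"dx":0,"dy":0,"dz":-0.25,"turn":0},
])

```text
time: 14.45
position: [0.5036, 0.2224, 0.0204]
tcp_rot: [-1.993, -2.426, 0.004]
contact_force: [-1.3, 0.1, -0.4]
grip_width: 0.0186
grasp_force: 60.2
```

Request:
apply_moves([
  {"jaw":1,"dx":0,"dy":0,"dz":-0.005,"turn":0},
  {"jaw":1,"dx":0,"dy":0,"dz":-0.01,"turn":0},
  {"jaw":1,"dx":0,"dy":0,"dz":-0.014,"turn":0},
  {"jaw":1,"dx":0,"dy":0,"dz":-0.014,"turn":0},
])

```text
time: 14.85
position: [0.5046, 0.2229, 0.0077]
tcp_rot: [-1.994, -2.428, 0.0]
contact_force: [-0.6, -0.7, -1.6]
grip_width: 0.0181
grasp_force: 60.2
```

Request:
apply_moves([
  {"jaw":1,"dx":0,"dy":0,"dz":-0.003,"turn":0},
  {"jaw":1,"dx":0,"dy":0,"dz":-0.006,"turn":0},
  {"jaw":1,"dx":0,"dy":0,"dz":-0.009,"turn":0},
  {"jaw":1,"dx":0,"dy":0,"dz":-0.009,"turn":0},
])

```text
time: 15.25
position: [0.5042, 0.2227, -0.0019]
tcp_rot: [-1.994, -2.427, 0.002]
contact_force: [-0.5, 1.0, -2.2]
grip_width: 0.018
grasp_force: 60.2
```

Request:
apply_moves([
  {"jaw":1,"dx":0,"dy":0,"dz":-0.002,"turn":0},
  {"jaw":1,"dx":0,"dy":0,"dz":-0.003,"turn":0},
  {"jaw":1,"dx":0,"dy":0,"dz":-0.003,"turn":0},
])

```text
time: 15.55
position: [0.5048, 0.2229, -0.0038]
tcp_rot: [-1.994, -2.428, 0.0]
contact_force: [-1.5, 0.1, 2.7]
grip_width: 0.0184
grasp_force: 60.6
```

Request:
apply_moves([
  {"jaw":0.6,"dx":0,"dy":0,"dz":0,"turn":0},
  {"jaw":0.6,"dx":0,"dy":0,"dz":0,"turn":0},
  {"jaw":0.6,"dx":0,"dy":0,"dz":0,"turn":0},
  {"jaw":0.6,"dx":0,"dy":0,"dz":0,"turn":0},
  {"jaw":0.6,"dx":0,"dy":0,"dz":0.02,"turn":0},
  {"jaw":0.6,"dx":0,"dy":0,"dz":0.05,"turn":0},
  {"jaw":0.6,"dx":0,"dy":0,"dz":0.1,"turn":0},
  {"jaw":0.6,"dx":0,"dy":0,"dz":0.15,"turn":0},
  {"jaw":1,"dx":0,"dy":0,"dz":0.2,"turn":0},
  {"jaw":1,"dx":0,"dy":0,"dz":0.25,"turn":0},
  {"jaw":1,"dx":0,"dy":0,"dz":0.29,"turn":0},
  {"jaw":1,"dx":0,"dy":0,"dz":0.29,"turn":0},
])

```text
time: 16.75
position: [0.509, 0.2244, 0.294]
tcp_rot: [1.989, 2.421, 0.02]
contact_force: [0.5, 0.5, 0.7]
grip_width: -0.0
grasp_force: 0.0
```

Request:
apply_moves([
  {"jaw":1,"dx":0.168,"dy":-0.058,"dz":0,"turn":0},
  {"jaw":1,"dx":0.168,"dy":-0.058,"dz":0,"turn":0},
  {"jaw":1,"dx":0.168,"dy":-0.058,"dz":0,"turn":0},
  {"jaw":1,"dx":0.168,"dy":-0.058,"dz":0,"turn":0},
  {"jaw":1,"dx":0.168,"dy":-0.058,"dz":0,"turn":0},
  {"jaw":1,"dx":0.168,"dy":-0.058,"dz":-0.04,"turn":0},
  {"jaw":1,"dx":0.168,"dy":-0.058,"dz":-0.08,"turn":0},
  {"jaw":1,"dx":0.168,"dy":-0.058,"dz":-0.08,"turn":0},
])

```text
time: 17.55
position: [0.6662, 0.1642, 0.1971]
tcp_rot: [-1.987, -2.419, 0.019]
contact_force: [-0.6, -0.5, -1.1]
grip_width: 0.0001
grasp_force: 0.0
```

```bash
python3 - <<'E'
from h import *
t,s=cam('top'),cam('side');st=arm.get_state();print(st['position'])
a=cv2.resize(t['pixels'][110:260,120:260],(373,400),interpolation=cv2.INTER_CUBIC)
b=cv2.resize(s['pixels'][150:310,140:300],(400,400),interpolation=cv2.INTER_CUBIC)
cv2.imwrite('pics/a7.png',np.hstack([a,b]))
E
```

```text
[0.67107675 0.16509755 0.20443027]
```

View pics/a7.png

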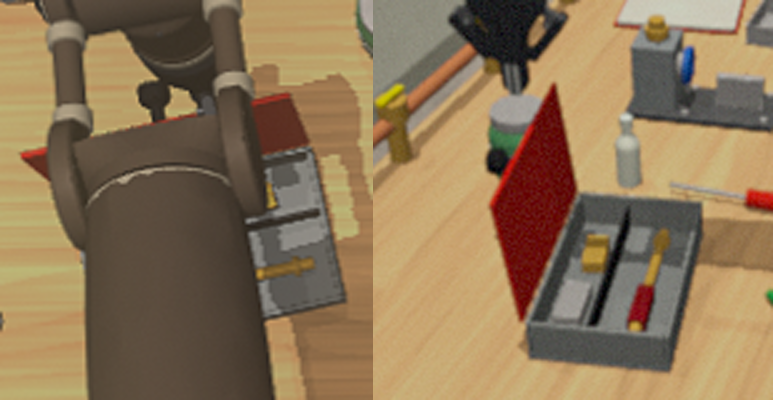

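Request:
apply_moves([
  {"jaw":1,"dx":0.002,"dy":0,"dz":-0.03,"turn":0},
  {"jaw":1,"dx":0.002,"dy":0,"dz":-0.055,"turn":0},
  {"jaw":1,"dx":0.002,"dy":0,"dz":-0.064,"turn":0},
  {"jaw":1,"dx":0.002,"dy":0,"dz":-0.064,"turn":0},
])

```text
time: 18.05
position: [0.6746, 0.1651, 0.1422]
tcp_rot: [-1.994, -2.428, 0.0]
contact_force: [-0.3, 0.3, -0.1]
grip_width: -0.0001
grasp_force: 0.0
```

Request:
apply_moves([
  {"jaw":1,"dx":-0.0157,"dy":-0.0031,"dz":0.002,"turn":0},
  {"jaw":1,"dx":-0.031,"dy":-0.0061,"dz":0.004,"turn":0},
  {"jaw":1,"dx":-0.0498,"dy":-0.0099,"dz":0.003,"turn":0},
  {"jaw":1,"dx":-0.0683,"dy":-0.0135,"dz":0.0,"turn":0},
  {"jaw":1,"dx":-0.0857,"dy":-0.017,"dz":-0.008,"turn":0},
  {"jaw":1,"dx":-0.1017,"dy":-0.0201,"dz":-0.018,"turn":0},
  {"jaw":1,"dx":-0.1017,"dy":-0.0201,"dz":-0.018,"turn":0},
])

```text
time: 18.75
position: [0.5722, 0.1448, 0.1254]
tcp_rot: [1.994, 2.427, 0.001]
contact_force: [0.3, -0.7, -0.2]
grip_width: -0.0001
grasp_force: 0.0
```

```bash
cat > lid.py <<'E'
from h import *
from scipy.optimize import minimize_scalar
s=cam('side');cv2.imwrite('pics/s.png',s['pixels']);v=np.load('pose.npy')[0]
k=np.array([np.cos(v[2]),np.sin(v[2])]);l=np.array([-k[1],k[0]])
hs=cv2.cvtColor(s['pixels'],cv2.COLOR_BGR2HSV)
m=((hs[...,0]<6)|(hs[...,0]>174))&(hs[...,1]>150);m[:160]=0;m[:,290:]=0;m[320:]=0;m[:,:130]=0
def poly(a):
    P=[]
    for y,d in((.1175,0),(.1175,.15),(-.1175,.15),(-.1175,0)):
        P.append(proj([*(v[:2]+k*(.075-d*np.cos(a))+l*y),.05+d*np.sin(a)+.003],s))
    z=np.zeros(m.shape,np.uint8);cv2.fillPoly(z,[np.round(P).astype(np.int32)],1);return z>0
r=[((poly(a)&m).sum()/max((poly(a)|m).sum(),1),a) for a in np.arange(0,1.9,.02)]
print('lid angle, IoU',max(r)[::-1],'red px',m.sum())
E
python3 lid.py
```

```text
lid angle, IoU (np.float64(0.9400000000000001), np.float64(0.7484662576687117)) red px 1062
```

Request:
apply_moves([
  {"jaw":1,"dx":-0.014,"dy":-0.0028,"dz":-0.013,"turn":0},
  {"jaw":1,"dx":-0.0257,"dy":-0.0051,"dz":-0.028,"turn":0},
  {"jaw":1,"dx":-0.0345,"dy":-0.0068,"dz":-0.045,"turn":0},
  {"jaw":1,"dx":-0.0404,"dy":-0.008,"dz":-0.06,"turn":0},
  {"jaw":1,"dx":-0.043,"dy":-0.0085,"dz":-0.07,"turn":0},
  {"jaw":1,"dx":-0.043,"dy":-0.0085,"dz":-0.076,"turn":0},
  {"jaw":1,"dx":-0.043,"dy":-0.0085,"dz":-0.076,"turn":0},
])

```text
time: 19.5
position: [0.5307, 0.1364, 0.0477]
tcp_rot: [1.994, 2.427, 0.0]
contact_force: [-0.2, -0.5, 0.3]
grip_width: -0.0001
grasp_force: 0.0
```

Request:
apply_moves([
  {"jaw":1,"dx":0,"dy":0,"dz":-0.003,"turn":0},
  {"jaw":1,"dx":0,"dy":0,"dz":-0.006,"turn":0},
  {"jaw":1,"dx":0,"dy":0,"dz":-0.006,"turn":0},
])

```text
time: 19.8
position: [0.5303, 0.1364, 0.0417]
tcp_rot: [1.994, 2.427, 0.001]
contact_force: [-0.1, -0.9, 0.1]
grip_width: 0.0002
grasp_force: 0.0
```

Request:
apply_moves([
  {"jaw":1,"dx":0,"dy":0,"dz":-0.002,"turn":0},
  {"jaw":1,"dx":0,"dy":0,"dz":-0.004,"turn":0},
  {"jaw":1,"dx":0,"dy":0,"dz":-0.004,"turn":0},
])

```text
time: 20.1
position: [0.5305, 0.1364, 0.0407]
tcp_rot: [-1.994, -2.428, 0.001]
contact_force: [-5.6, -2.1, 19.0]
grip_width: -0.0001
grasp_force: 9.0
```

```bash
python3 lid.py
```

```text
lid angle, IoU (np.float64(0.02), np.float64(0.8962082262210797)) red px 2800
```

Request:
apply_moves([
  {"jaw":1,"dx":0,"dy":0,"dz":0.01,"turn":0},
  {"jaw":1,"dx":0,"dy":0,"dz":0.04,"turn":0},
  {"jaw":1,"dx":0,"dy":0,"dz":0.09,"turn":0},
  {"jaw":1,"dx":0,"dy":0,"dz":0.14,"turn":0},
  {"jaw":1,"dx":0,"dy":0,"dz":0.19,"turn":0},
  {"jaw":1,"dx":-0.04,"dy":0.04,"dz":0.2,"turn":0},
  {"jaw":1,"dx":-0.08,"dy":0.08,"dz":0.2,"turn":0},
  {"jaw":1,"dx":-0.12,"dy":0.12,"dz":0.2,"turn":0},
  {"jaw":1,"dx":-0.16,"dy":0.16,"dz":0.2,"turn":0},
  {"jaw":1,"dx":-0.2,"dy":0.2,"dz":0.2,"turn":0},
  {"jaw":1,"dx":-0.2,"dy":0.2,"dz":0.2,"turn":0},
])

```text
time: 21.25
position: [0.3276, 0.3379, 0.2379]
tcp_rot: [-1.992, -2.428, -0.001]
contact_force: [0.2, 0.3, -0.0]
grip_width: 0.0003
grasp_force: 0.0
```

```bash
python3 lid.py; python3 - <<'E'
from h import *
np.set_printoptions(precision=4,suppress=True)
t,s=cam('top'),cam('side')
for th in ['lid_handle','dropper','screwdriver','jar','wrench','tray','tube']:
    a=spotter.place_of(th,t);b=spotter.place_of(th,s)
    print(th,[(np.round(x['location']),x['conf'].__round__(2)) for x in a],*(tri(a[0]['location'],t,b[0]['location'],s) if a and b else ()))
v=np.load('pose.npy')[0];k=np.array([np.cos(v[2]),np.sin(v[2])])
for a in(0,.05,.1):
    P=[*(v[:2]+k*(.075-.12*np.cos(a)+.041*np.sin(a))),.05+.12*np.sin(a)+.041*np.cos(a)];print(a,P,proj(P,t),proj(P,s))
print(spotter.place_of('lid_handle',s)[:1])
E
```

```text
lid angle, IoU (np.float64(0.02), np.float64(0.9281590763309814)) red px 2911
lid_handle [(array([195., 221.]), 0.77)] [0.495  0.1996 0.0955] 0.007286251391977101
dropper [(array([276., 172.]), 0.7)] [ 0.6168 -0.     -0.0129] 0.009685476037391953
screwdriver [(array([279., 235.]), 0.98)] [ 0.4581 -0.0019  0.0035] 0.0032776336713160226
jar [(array([273., 121.]), 0.83)] [ 0.7647  0.0112 -0.0048] 0.016030024742348124
wrench [(array([108., 204.]), 0.56)] [ 0.5469  0.4436 -0.0009] 0.00019599099917890725
tray [(array([454., 212.]), 0.6)] [ 0.514  -0.4637 -0.013 ] 0.011320293432028592
tube [(array([189., 311.]), 0.67), (array([106., 202.]), 0.24)] [0.2719 0.2304 0.0143] 0.011424547809127732
0 [np.float64(0.49412190703141967), np.float64(0.1903890409525435), np.float64(0.091)] [198.5747 219.6083] [254.7173 242.059 ]
0.05 [np.float64(0.49627920035802026), np.float64(0.19081587925291232), np.float64(0.09694626098867502)] [198.0007 218.5688] [253.8493 240.2275]
0.1 [np.float64(0.498725335059089), np.float64(0.19129986720457517), np.float64(0.10277518077401844)] [197.405  217.4037] [252.8703 238.4125]
[{'location': [251.7, 242.5], 'conf': 0.87}]
```

Lid reads as shut (about 0, with firm contact at the expected height), and the things lying around are where they were.

```bash
python3 -c "
from rig import arm;print(arm.job_done())"
```

```text
the job is handed in; nothing more can be done
None
```

I pushed the blue collar in and the tube popped loose. I drew it out, laid it flat in the case's front bay and shut the red lid, with nothing else disturbed as far as the cameras show; the job was handed in at about 21 s, and its verdict was not shown.

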